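Loosen the knurled ring of a pendant setting clamp

TASK

The pendant glued under the clear window of the round clamp has set: loosen the knurled retaining ring around the window by rolling your fingertips along its rim, counterclockwise seen from above. Turn it until the white pip on the ring first comes to the pointer on the base, then count two full turns more and stop with the pip at the pointer again. Do not touch the window in the middle, grasp nothing, leave the glue bottle, the findings box and the tape roll where they stand, and finish with the hand clear.

Things in the scene. Friction and masses are not known exactly. Their poses are not given: they have to be found in the camera images.
- clamp: aluminium setting clamp, bolted to the bench: a round base plate, 156 mm across and 16 mm thick, lying on the bench. Origin on its vertical axis at bench height; z up; its x axis points away from the pointer (the pointer lies in the direction -x of the clamp from its axis). Between base plate (top at 16 mm) and ring (from 32 mm up) there is a thinner neck, 76 mm across
- clamp_pointer (a point): tip of the fixed brass pointer on the clamp's base plate, 55 mm from the axis, 20 mm above the bench; the pointer runs outward from there, and nothing of it stands higher than 20 mm. Right at its tip it is partly under the overhang of the ring's ridges
- ring (a joint): angle of the dark steel knurled ring about the vertical axis, rad, growing counterclockwise from above (loosening). 0: pip at the pointer for the first time; 6.283: one full turn further; 12.566: two, where it should end. Starts between -1.4 and -0.4; a stop at -1.6 blocks tightening. It needs 0.08 N m to turn (1.6 N along the rim), stays where left, and does not rise noticeably
- ring_center (a point): point on the ring's axis at the height of its top face, 60 mm above the bench. The ring is 28 mm high (32 to 60 mm above the bench). Outside it carries 36 upright round ridges, 2.5 mm proud of a 96 mm body, 101 mm over the ridges; its central opening is 60 mm across
- ring_pip (a point): white enamel round pip, 13 mm across, flat in the top face of the dark ring, 39 mm from the axis; turns with the ring
- window: clear round pressing window that fills the ring's opening, 58 mm across, over a silver pendant; origin at the centre of its underside, 48 mm above the bench; its flat top is 57 mm above the bench, 3 mm below the top face of the ring. It does not turn. Not to be touched
- glue: white glue bottle, 34 mm across, 85 mm tall, standing loose 160 to 190 mm from the clamp's axis; origin at the centre of its underside
- findings_box: closed flat plastic box of jewellery parts, 62 x 62 x 28 mm, loose, 165 to 200 mm from the clamp's axis; origin at the centre of its underside
- tape: roll of paper tape lying flat, 70 mm across, 35 mm high, hole 40 mm, loose, 160 to 190 mm from the clamp's axis; origin at the centre of its underside

How it is judged:
On the way, in this order (a step that is already met when the one before it is completed fails the run):
1. the pip comes to the pointer for the first time (value of joint ring above -0.1 rad), for 0.1 s.
2. one full turn further (value of joint ring above 6.18 rad), for 0.1 s.
3. two full turns further, pip at the pointer (value of joint ring between 12.266 and 12.866 rad), for 0.2 s.
At the end, for the whole second after the job is handed in: the ring rests two full turns past the first meeting of pip and pointer, the pip within 0.3 rad (17 degrees) of the pointer; glue bottle, findings box and tape roll are within 20 mm of where they stood (all of step 3 and velocity of joint ring between -0.05 and 0.05 rad/s and distance of each of glue, findings_box, tape from where it was at the start of the episode below 0.02 m); the robot touches nothing.
It fails at once if the clear window is touched (contact force between any of the fingers, the arm and window above 0.5 N).
It fails at once if the glue bottle is pushed away, tipped or lifted (distance of glue from where it was at the start of the episode above 0.02 m).
It fails at once if the findings box is pushed away, tipped or lifted (distance of findings_box from where it was at the start of the episode above 0.02 m).
It fails at once if the tape roll is pushed away, tipped or lifted (distance of tape from where it was at the start of the episode above 0.02 m).
It also fails if it takes over 51 s, if anything falls off the work surface, if the arm or the gripper's body presses on something with over 40 N, if the wrist force passes 120 N, or if a joint passes its speed limit or range.

ROBOT

A 6-joint arm with a two-finger parallel gripper is mounted at the origin on the work surface. World frame = base frame: x ahead of the robot, y to its left, z up, the work surface at z = 0. Lengths are in m, angles in rad, forces in N, time in s.
With the tool pointing down it reaches from about 0.25 to 0.725 m from the base axis. Payload 4 kg.
Tool frame: the origin (TCP) lies on the centre line of the jaws, within the pads' length; the fingertips stand 19 mm ahead of it and the grasp point (between the pads) is the TCP; z points along the fingers, y is the direction in which the jaws open and shut (so a half turn about z gives the same grasp; the last joint's range is limited). The gripper opens to 85 mm and grips with 20 to 120 N. Pads are 22 mm wide; open, the fingers measure 114 mm over their backs; the gripper's body (76 mm by 85 mm) begins 54 mm behind the grasp point. The pads swing forward as they close: fully open they stand 13 mm farther back than shut.
Start: joints at [-1.108, 0.241, 0.005, 1.335, 0, 1.571], TCP at [0.223, -0.447, 0.25] pointing down, gripper open.
Joint ranges: [-2.72, 2.72], [-1.05, 1.87], [-1.09, 1.28], [-1.99, 2.15], [-1.42, 1.44], [-3.14, 3.14]. Speed limits (rad/s): [2.79, 2.79, 3.14, 3.14, 3.14, 3.14].

INTERFACE

Orientations are given as a unit quaternion [x, y, z, w].
In Python, from workcell import bot gives the robot as it stands. The module is installed in compiled form; this text tells all that it offers.
- The arm moves only by the shell command python3 -m handwheel 'ROWS' [OPENING]. ROWS is JSON, a list of rows, each an object of numbers: "dx", "dy", "dz": the shift along the tool's x, y, z as a fraction of full scale; "ax", "ay", "az": the turn, a rotation vector about the tool's x, y, z as a fraction of full scale. In form: [{"dx": .., "dy": .., "dz": .., "ax": .., "ay": .., "az": ..}, ...]. A call has 1 to 12 rows; each row shifts and turns the commanded pose from where the row before left it, along the tool's axes as they then stand; what a row does not reach is not made up. Full scale, the value 1, is 2.5 cm for a shift and 0.15 rad for a turn. A row lasts 1/10 s, in which the tool goes at most 50 mm and 8.59 degrees, less where a joint would pass 70% of its speed; a pose out of reach is approached as far as the arm can. A call with a number of a shift or a turn outside -1 to 1 is refused whole. A call with a gripper value outside its range is refused whole. OPENING is the gripper's target within -1 to 1 (fully open at 1, half-way at 0, shut at -1), set as the call begins (- or left out, the last holds). The fingers move at their own pace and stop on an object; the grip force is fixed at half the most. Time passes only in rows, so rows that do not move let the fingers close. It gives the time, the measured TCP pose, the force and the opening at its end, in the units of the state.
- bot.get_obs(): the state, without advancing time (a new reading comes with each control period).
- bot.camera(name): name is "side" or "top"; returns a dict with "img" (420x560x3 uint8, red, green, blue), "intrinsics" (3x3 intrinsics, pixels), "eye" and "rotation" of the camera in the world. Camera axes: x right, y down, z forward; pixel columns grow to the right and rows downward; lengths in m; the calibration is good to about 2 mm. A picture is of the moment at which its call begins. There is no depth.
- bot.job_done(): hands the job in, once; it reports no verdict.
Trained networks look in a picture, given as the dict that the camera call returned (one of the last four; its "shot" number tells which), for a name from the list of things; names that differ only in an ending like _2 or _b are one class to them, and where a whole thing is asked for, a point or a joint stands for the part that bears it (a point fixed in the world has none). Each returns a list of dicts, best first, with "confidence" (0 to 1); they miss things now and then, are a little off and sometimes report something else, mostly with a low value. They report only what shows in the picture. A call takes as long as a camera call.
- bot.trace(thing, picture): "region" (420x560 bool, what is visible of it) and "rect" ([centre column, centre row, width, height] in pixels, round what is visible of it).
The state is a dict: "clock": time; "joint_pos": joint angles; "joint_vel": joint speeds; "tau": joint torques, N m; "eef_pos": TCP position; "tool_rot": TCP orientation; "ft_force": force on the tool from outside, world axes, zero at the start; "ft_torque": the same for the moment, N m; "grip_width": finger opening in m.
Only numpy, scipy, OpenCV 4.12 (cv2) and the standard library are available. Lean on these libraries where they do the work, as an engineer would, in place of code of your own. Each camera call takes 0.05 s, during which the arm holds its last target.

## Working session

There is one attempt and no reset: what is moved stays moved. The work goes in short steps, Python scripts to look and compute and a shell command to move; the robot and the scene stay as the last step left them, time stands still between calls to the robot, and variables do not carry over. Pictures are saved under pics/ and viewed, and the job is handed in when it is done.

```bash
mkdir -p pics; cat > h.py <<'E'
import numpy as np, cv2
from workcell import bot
def ray(c,u,v,z):
    K=np.array(c["intrinsics"]);R=np.array(c["rotation"]);e=np.array(c["eye"])
    d=R@np.linalg.inv(K)@np.array([u,v,1.]);return e+d*(z-e[2])/d[2]
def proj(c,p):
    K=np.array(c["intrinsics"]);R=np.array(c["rotation"]);e=np.array(c["eye"])
    q=K@(R.T@(np.array(p)-e));return q[:2]/q[2]
def save(c,n): cv2.imwrite("pics/"+n,cv2.cvtColor(c["img"],cv2.COLOR_RGB2BGR))
E
python3 - <<'E'
from h import *
np.set_printoptions(precision=4,suppress=True)
for n in("top","side"):
    c=bot.camera(n);save(c,n+"0.png");print(n,c["eye"],np.array(c["rotation"]).tolist())
    for t,z in(("clamp",.016),("ring",.06),("ring_pip",.06),("window",.057),("glue",.085),("findings_box",.028),("tape",.035),("clamp_pointer",.02)):
        try:
            for r in bot.trace(t,c)[:2]: print(t,r["confidence"],np.round(r["rect"],1),ray(c,r["rect"][0],r["rect"][1],z))
        except Exception as e: print(t,e)
o=bot.get_obs();print(o)
E
```

```text
top [0.5041 0.0679 1.0757] [-0.6967916876942684, 0.7164788517207656, -0.026194809849420603, 0.02128922107591546]
clamp matmul: Input operand 1 has a mismatch in its core dimension 0, with gufunc signature (n?,k),(k,m?)->(n?,m?) (size 3 is different from 4)
ring matmul: Input operand 1 has a mismatch in its core dimension 0, with gufunc signature (n?,k),(k,m?)->(n?,m?) (size 3 is different from 4)
ring_pip matmul: Input operand 1 has a mismatch in its core dimension 0, with gufunc signature (n?,k),(k,m?)->(n?,m?) (size 3 is different from 4)
window matmul: Input operand 1 has a mismatch in its core dimension 0, with gufunc signature (n?,k),(k,m?)->(n?,m?) (size 3 is different from 4)
glue matmul: Input operand 1 has a mismatch in its core dimension 0, with gufunc signature (n?,k),(k,m?)->(n?,m?) (size 3 is different from 4)
findings_box matmul: Input operand 1 has a mismatch in its core dimension 0, with gufunc signature (n?,k),(k,m?)->(n?,m?) (size 3 is different from 4)
tape matmul: Input operand 1 has a mismatch in its core dimension 0, with gufunc signature (n?,k),(k,m?)->(n?,m?) 
[... 1235 characters left out ...]
with gufunc signature (n?,k),(k,m?)->(n?,m?) (size 3 is different from 4)
clamp_pointer matmul: Input operand 1 has a mismatch in its core dimension 0, with gufunc signature (n?,k),(k,m?)->(n?,m?) (size 3 is different from 4)
{'clock': 0.9, 'joint_pos': array([-1.108 ,  0.2405,  0.005 ,  1.3352,  0.    ,  1.5708]), 'joint_vel': array([-0.0003,  0.0005, -0.0001, -0.002 ,  0.0001, -0.0016]), 'tau': array([ -0.0002, -37.2193,  25.2695,   0.0009,   0.    ,   0.    ]), 'eef_pos': array([ 0.2232, -0.4474,  0.2503]), 'tool_rot': array([0.9733, 0.2293, 0.    , 0.    ]), 'ft_force': array([-0.4525, -0.1756, -0.1488]), 'ft_torque': array([-0.0188, -0.0182, -0.0158]), 'grip_width': 0.08534410898834845}
```

```bash
sed -i 's/R=np.array(c\["rotation"\])/R=Rot.from_quat(c["rotation"]).as_matrix()/; s/^from workcell/from scipy.spatial.transform import Rotation as Rot\nfrom workcell/' h.py
python3 - <<'E'
from h import *
np.set_printoptions(precision=4,suppress=True)
for n in("top","side"):
    c=bot.camera(n);save(c,n+"1.png")
    L=(("clamp",.008),("ring",.06),("ring_pip",.06),("glue",.085),("findings_box",.028),("tape",.035)) if n=="top" else (("ring_pip",.06),("ring",.06))
    for t,z in L:
        try:
            for r in bot.trace(t,c)[:1]:
                m=np.argwhere(r["region"]).mean(0)
                print(n,t,r["confidence"],np.round(r["rect"],1),ray(c,r["rect"][0],r["rect"][1],z),ray(c,m[1],m[0],z))
        except Exception as e: print(t,e)
print(bot.get_obs()["clock"], Rot.from_quat(bot.get_obs()["tool_rot"]).as_matrix())
E
```

```text
top ring 0.68 [270.8 221.8  42.   44.7] [0.5434 0.0806 0.06  ] [0.544 0.08  0.06 ]
top ring_pip 0.79 [271.1 222.5  43.3  44.8] [0.5419 0.08   0.06  ] [0.5422 0.0808 0.06  ]
top glue 0.72 [232.2 153.3  15.9  16.2] [0.6936 0.1601 0.085 ] [0.6936 0.157  0.085 ]
top findings_box 0.89 [295.6 295.4  36.6  37.1] [0.3774 0.0296 0.028 ] [0.3814 0.0304 0.028 ]
top tape 0.55 [340.5 192.4  34.7  34.7] [ 0.6068 -0.0791  0.035 ] [ 0.6091 -0.0753  0.035 ]
side ring_pip 0.59 [301.1 240.8  60.1  46.2] [0.5435 0.0945 0.06  ] [0.542  0.1033 0.06  ]
side ring 0.88 [303.1 245.   59.1  47. ] [0.5391 0.1049 0.06  ] [0.5427 0.1034 0.06  ]
1.4 [[ 0.8948  0.4464  0.    ]
 [ 0.4464 -0.8948  0.    ]
 [ 0.     -0.     -1.    ]]
```

View pics/top0.png

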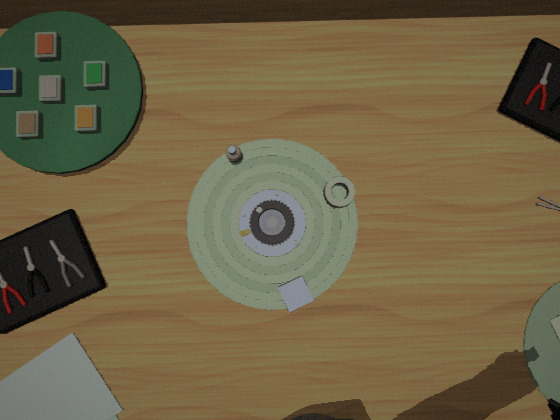

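View pics/side0.png

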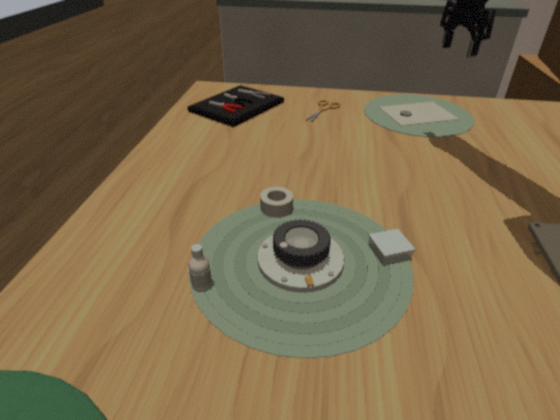

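```bash
python3 - <<'E'
from h import *
a=cv2.imread("pics/top0.png")[170:275,205:345];cv2.imwrite("pics/topz.png",cv2.resize(a,None,fx=5.6,fy=5.6,interpolation=cv2.INTER_CUBIC))
a=cv2.imread("pics/side0.png")[180:300,170:420];cv2.imwrite("pics/sidez.png",cv2.resize(a,None,fx=3.2,fy=3.2,interpolation=cv2.INTER_CUBIC))
E
```

```text
(no output)
```

View pics/topz.png

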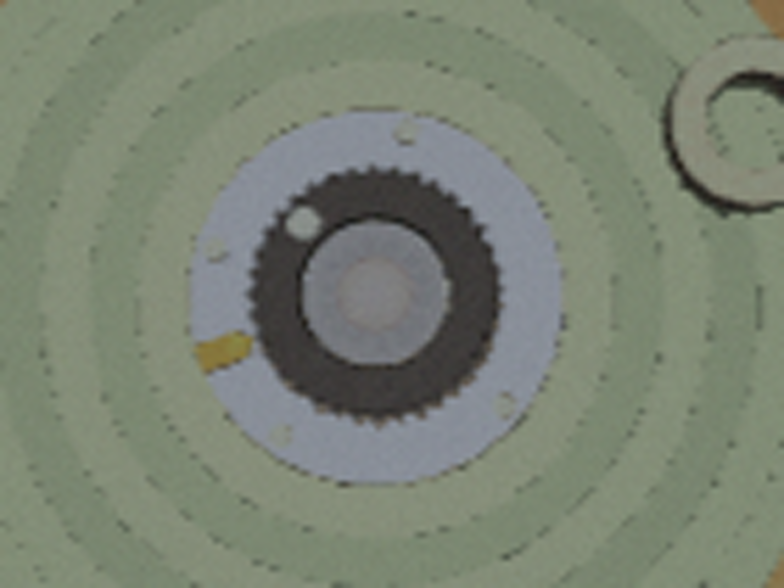

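View pics/sidez.png

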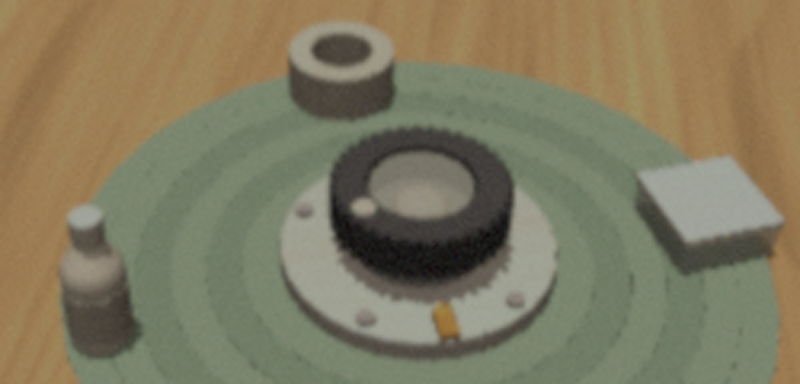

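The top picture shows the ring near (271.7, 222.5), the pip near (259, 209.5) and the brass pointer near (244, 232). The tape, glue and box stand well away. I'll work out the centre, the pip angle and the moves next.

```bash
python3 - <<'E'
from h import *
np.set_printoptions(precision=4,suppress=True)
c=bot.camera("top")
f=lambda X,Y,z: ray(c,(X+.5)/5.6-.5+205,(Y+.5)/5.6-.5+170,z)
b=f(376,296.5,.016);r=f(375.5,296,.06);w=f(375,293,.06);p=f(303,223,.06);pt=f(249,343,.02)
print(b,r,w,p,pt)
C=r
an=lambda q:np.arctan2(q[1]-C[1],q[0]-C[0])
print(an(p),an(pt), (an(p)-an(pt)+np.pi)%(2*np.pi)-np.pi)
c2=bot.camera("side")
g=lambda X,Y,z: ray(c2,(X+.5)/3.2-.5+170,(Y+.5)/3.2-.5+180,z)
print("side base", g(418,247,.016),"pip",g(363,207,.06),"win",g(422,186,.06),"ptr",g(440,308,.02))
o=bot.get_obs();R=Rot.from_quat(o["tool_rot"]).as_matrix()
print("delta tool/25mm",R.T@(np.r_[C[:2],.11]-o["eef_pos"])/.025,o["clock"])
E
```

```text
[0.5434 0.079  0.016 ] [0.542  0.0788 0.06  ] [0.5432 0.0789 0.06  ] [0.5716 0.1066 0.06  ] [0.5257 0.1314 0.02  ]
0.7544561066428784 1.8707915476349897 -1.1163354409921111
side base [0.5439 0.0868 0.016 ] pip [0.5727 0.1082 0.06  ] win [0.5435 0.0864 0.06  ] ptr [0.5277 0.1363 0.02  ]
delta tool/25mm [ 20.8044 -13.1407   5.6137] 1.5
```

```bash
python3 -m handwheel '[{"dx":0.95,"dy":-0.6},{"dx":0.95,"dy":-0.6},{"dx":0.95,"dy":-0.6},{"dx":0.95,"dy":-0.6},{"dx":0.95,"dy":-0.6},{"dx":0.95,"dy":-0.6},{"dx":0.95,"dy":-0.6},{"dx":0.95,"dy":-0.6},{"dx":0.95,"dy":-0.6},{"dx":0.95,"dy":-0.6},{"dx":0.95,"dy":-0.6},{"dx":0.95,"dy":-0.6}]' 1; cat > st.py <<'E'
from h import *
import sys
np.set_printoptions(precision=4,suppress=True)
o=bot.get_obs();R=Rot.from_quat(o["tool_rot"]).as_matrix()
z=float(sys.argv[1]) if len(sys.argv)>1 else .12
print("t",o["clock"],"p",o["eef_pos"],"q",o["joint_pos"],"yaw",np.arctan2(R[1,0],R[0,0]),"F",o["ft_force"],"M",o["ft_torque"],"w",o["grip_width"])
print("to go",R.T@(np.r_[.543,.0795,z]-o["eef_pos"])/.025,"tilt",R[:,2])
E
python3 st.py
```

```text
t 1.5 p [ 0.2232 -0.4474  0.2503] q [-1.108   0.2406  0.005   1.3352  0.0001  1.5708] yaw 0.4627449590317466 F [-0.0348 -0.0504 -0.7856] M [-0.0178  0.0333 -0.0396] w 0.0851592929611821
to go [ 20.8541 -13.1483   5.2137] tilt [ 0.      0.0001 -1.    ]invalid input
```

```bash
python3 -m handwheel '[{"dx":0.95,"dy":-0.6,"dz":0,"ax":0,"ay":0,"az":0}]' 1; echo; python3 st.py
```

```text
clock: 1.6
eef_pos: [0.2371, -0.4251, 0.2501]
tool_rot: [0.974, 0.228, -0.0, 0.001]
ft_force: [0.9, 0.7, 0.2]
grip_width: 0.0855

t 1.6 p [ 0.2371 -0.4251  0.2501] q [-1.0615  0.2136 -0.0304  1.3257 -0.0008  1.6209] yaw 0.4592187115074401 F [0.9425 0.6667 0.2167] M [ 0.0389 -0.0095 -0.0002] w 0.08546134248794979
to go [ 19.9169 -12.6741   5.175 ] tilt [-0.0002 -0.0013 -1.    ]
```

```bash
python3 -m handwheel '[{"dx":1,"dy":-0.64,"dz":0,"ax":0,"ay":0,"az":0},{"dx":1,"dy":-0.64,"dz":0,"ax":0,"ay":0,"az":0},{"dx":1,"dy":-0.64,"dz":0,"ax":0,"ay":0,"az":0},{"dx":1,"dy":-0.64,"dz":0,"ax":0,"ay":0,"az":0},{"dx":1,"dy":-0.64,"dz":0,"ax":0,"ay":0,"az":0},{"dx":1,"dy":-0.64,"dz":0,"ax":0,"ay":0,"az":0},{"dx":1,"dy":-0.64,"dz":0,"ax":0,"ay":0,"az":0},{"dx":1,"dy":-0.64,"dz":0,"ax":0,"ay":0,"az":0},{"dx":1,"dy":-0.64,"dz":0,"ax":0,"ay":0,"az":0},{"dx":1,"dy":-0.64,"dz":0,"ax":0,"ay":0,"az":0},{"dx":1,"dy":-0.64,"dz":0,"ax":0,"ay":0,"az":0},{"dx":1,"dy":-0.64,"dz":0,"ax":0,"ay":0,"az":0}]' 0.85; echo; python3 st.py
```

```text
clock: 2.8
eef_pos: [0.421, -0.1165, 0.2505]
tool_rot: [0.973, 0.229, 0.0, 0.0]
ft_force: [0.4, -0.5, 0.8]
grip_width: 0.0789

t 2.8 p [ 0.421  -0.1165  0.2505] q [-0.2699  0.1153 -0.1486  1.3065 -0.0001  2.4088] yaw 0.4628644686647741 F [ 0.3555 -0.4779  0.8227] M [-0.037  -0.0273 -0.0114] w 0.07890734976213791
to go [ 7.8642 -4.8398  5.2193] tilt [ 0.0004 -0.0002 -1.    ]
```

```bash
python3 -m handwheel '[{"dx":0.98,"dy":-0.605,"dz":0,"ax":0,"ay":0,"az":0},{"dx":0.98,"dy":-0.605,"dz":0,"ax":0,"ay":0,"az":0},{"dx":0.98,"dy":-0.605,"dz":0.5,"ax":0,"ay":0,"az":0},{"dx":0.98,"dy":-0.605,"dz":0.5,"ax":0,"ay":0,"az":0},{"dx":0.98,"dy":-0.605,"dz":0.6,"ax":0,"ay":0,"az":0},{"dx":0.98,"dy":-0.605,"dz":0.6,"ax":0,"ay":0,"az":0},{"dx":0.98,"dy":-0.605,"dz":0.8,"ax":0,"ay":0,"az":0},{"dx":0.98,"dy":-0.605,"dz":0.8,"ax":0,"ay":0,"az":0},{"dx":0,"dy":0,"dz":0.8,"ax":0,"ay":0,"az":0},{"dx":0,"dy":0,"dz":0.5,"ax":0,"ay":0,"az":0},{"dx":0,"dy":0,"dz":0,"ax":0,"ay":0,"az":0}]' ; echo; python3 st.py .09; python3 - <<'E'
from h import *
for n in ("top","side"): save(bot.camera(n),n+"2.png")
a=cv2.imread("pics/side2.png")[100:310,170:420];b=cv2.imread("pics/top2.png")[130:315,180:360]
cv2.imwrite("pics/s2.png",cv2.resize(a,None,fx=2.8,fy=2.8,interpolation=3));cv2.imwrite("pics/t2.png",cv2.resize(b,None,fx=3,fy=3,interpolation=3))
E
```

```text
clock: 3.9
eef_pos: [0.5401, 0.0778, 0.1207]
tool_rot: [0.973, 0.229, -0.002, -0.0]
ft_force: [-0.1, -0.4, -0.4]
grip_width: 0.0788

t 3.9 p [0.5401 0.0778 0.1207] q [ 0.1431  0.422  -0.0881  1.0655 -0.0001  2.822 ] yaw 0.462757227008731 F [-0.1165 -0.4312 -0.3757] M [ 0.0393  0.0446 -0.0269] w 0.0787916844199683
to go [ 0.1409 -0.0069  1.2267] tilt [-0.0048 -0.0008 -1.    ]
```

View pics/s2.png

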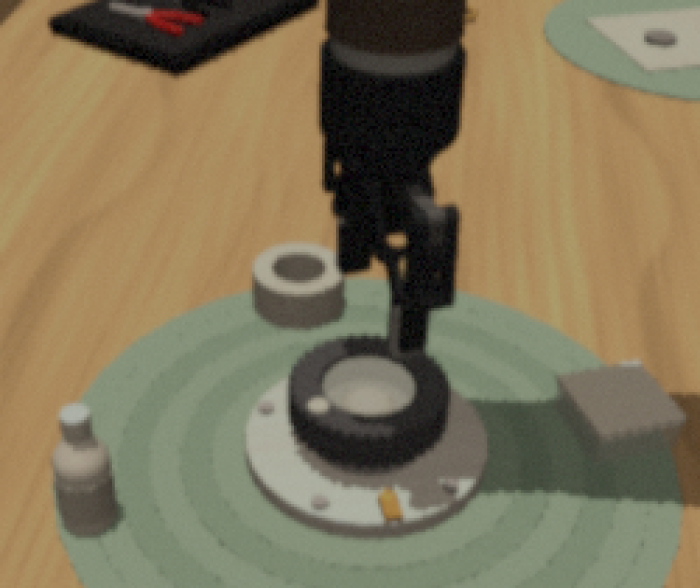

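View pics/t2.png

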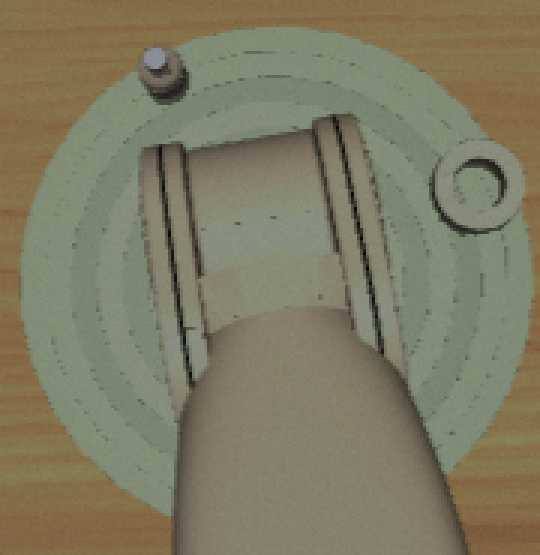

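```bash
python3 -m handwheel '[{"dx":0.14,"dy":0,"dz":0.6,"ax":0,"ay":0,"az":0},{"dx":0,"dy":0,"dz":0.6,"ax":0,"ay":0,"az":0},{"dx":0,"dy":0,"dz":0.2,"ax":0,"ay":0,"az":0},{"dx":0,"dy":0,"dz":0,"ax":0,"ay":0,"az":0}]' ; echo; python3 st.py .08; python3 - <<'E'
from h import *
save(bot.camera("side"),"side3.png")
a=cv2.imread("pics/side3.png")[140:300,190:410]
cv2.imwrite("pics/s3.png",cv2.resize(a,None,fx=3.4,fy=3.4,interpolation=3))
E
```

```text
clock: 4.4
eef_pos: [0.5449, 0.0792, 0.0882]
tool_rot: [0.973, 0.229, 0.0, 0.0]
ft_force: [0.4, -0.3, 0.7]
grip_width: 0.0788

t 4.4 p [0.5449 0.0792 0.0882] q [ 0.1444  0.4606 -0.1213  0.9888 -0.      2.824 ] yaw 0.46202548398974685 F [ 0.3973 -0.2769  0.7092] M [-0.0206 -0.0287  0.0213] w 0.07883592524500324
to go [-0.0645 -0.0437  0.329 ] tilt [ 0. -0. -1.]
```

View pics/s3.png

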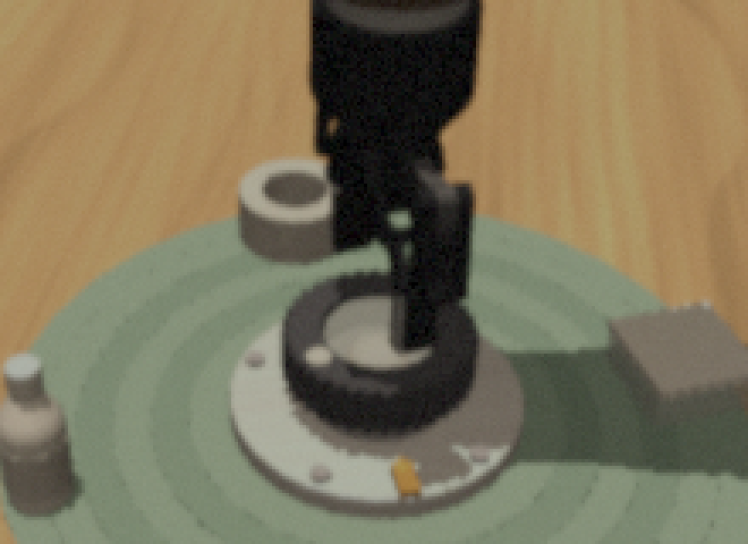

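```bash
python3 - <<'E'
from h import *
c=bot.camera("side");o=bot.get_obs();R=Rot.from_quat(o["tool_rot"]).as_matrix()
f=lambda p:np.round((proj(c,p)-[190,140])*3.4+1.2,0)
for t in (0,.006,.01,.014,.019):
  print(t,[f(o["eef_pos"]+R@np.array([x,-y,t])) for y in(.0395,.047) for x in(-.011,.011)])
print(f([.543,.0795,.06]))
E
```

```text
0 [array([431., 324.]), array([388., 333.]), array([437., 333.]), array([394., 342.])]
0.006 [array([430., 333.]), array([388., 342.]), array([436., 343.]), array([393., 352.])]
0.01 [array([430., 340.]), array([387., 349.]), array([436., 349.]), array([393., 358.])]
0.014 [array([429., 346.]), array([387., 355.]), array([435., 356.]), array([393., 365.])]
0.019 [array([429., 354.]), array([386., 363.]), array([435., 363.]), array([392., 373.])]
[383. 325.]
```

```bash
python3 -m handwheel '[{"dx":-0.05,"dy":-0.04,"dz":0.3,"ax":0,"ay":0,"az":0},{"dx":0,"dy":0,"dz":0.2,"ax":0,"ay":0,"az":0},{"dx":0,"dy":0,"dz":0,"ax":0,"ay":0,"az":0}]' ; echo; python3 st.py .07;  python3 -m handwheel '[{"dx":0,"dy":0,"dz":0.08,"ax":0,"ay":0,"az":0},{"dx":0,"dy":0,"dz":0,"ax":0,"ay":0,"az":0}]'; python3 st.py .07
```

```text
clock: 4.8
eef_pos: [0.5426, 0.08, 0.0745]
tool_rot: [0.973, 0.229, -0.001, -0.0]
ft_force: [-0.1, 0.6, 0.6]
grip_width: 0.0785

t 4.8 p [0.5426 0.08   0.0745] q [ 0.1463  0.4734 -0.1418  0.9573  0.      2.825 ] yaw 0.46289701736807093 F [-0.1354  0.6041  0.6322] M [-0.0253  0.0433 -0.0227] w 0.07853260961444411
to go [0.0045 0.0233 0.1796] tilt [-0.0017 -0.0002 -1.    ]
clock: 5.0
eef_pos: [0.5433, 0.0801, 0.0731]
tool_rot: [0.973, 0.229, -0.0, -0.0]
ft_force: [0.3, -0.2, -0.2]
grip_width: 0.0791
t 5.0 p [0.5433 0.0801 0.0731] q [ 0.1463  0.4753 -0.1429  0.9529  0.      2.825 ] yaw 0.4628569450177619 F [ 0.2572 -0.2029 -0.1935] M [ 0.0196 -0.0065 -0.0602] w 0.07909533252113397
to go [-0.0221  0.0141  0.1237] tilt [-0.0003 -0.     -1.    ]
```

```bash
for i in 1; do python3 -m handwheel '[{"dx":0,"dy":0,"dz":0.08,"ax":0,"ay":0,"az":0},{"dx":0,"dy":0,"dz":0,"ax":0,"ay":0,"az":0}]';  python3 -m handwheel '[{"dx":0,"dy":0,"dz":0.06,"ax":0,"ay":0,"az":0},{"dx":0,"dy":0,"dz":0,"ax":0,"ay":0,"az":0}]'; done; python3 st.py .07
```

```text
clock: 5.2
eef_pos: [0.5433, 0.0801, 0.0711]
tool_rot: [0.973, 0.229, -0.0, -0.0]
ft_force: [0.2, -0.1, -1.4]
grip_width: 0.0791
clock: 5.4
eef_pos: [0.5433, 0.08, 0.0696]
tool_rot: [0.973, 0.229, -0.0, -0.0]
ft_force: [-0.1, 0.4, -0.4]
grip_width: 0.0793
t 5.4 p [0.5433 0.08   0.0696] q [ 0.1462  0.4792 -0.1469  0.9449  0.      2.825 ] yaw 0.4627898090250714 F [-0.0681  0.3639 -0.377 ] M [ 0.0424  0.0698 -0.0247] w 0.07932696434933509
to go [-0.0209  0.0124 -0.0144] tilt [-0.0003 -0.     -1.    ]
```

```bash
for i in 1; do python3 -m handwheel '[{"dx":0,"dy":0,"dz":0.06,"ax":0,"ay":0,"az":0},{"dx":0,"dy":0,"dz":0,"ax":0,"ay":0,"az":0}]';  python3 -m handwheel '[{"dx":0,"dy":0,"dz":0.06,"ax":0,"ay":0,"az":0},{"dx":0,"dy":0,"dz":0,"ax":0,"ay":0,"az":0}]'; done; python3 st.py .07; python3 - <<'E'
from h import *
save(bot.camera("side"),"side4.png")
a=cv2.imread("pics/side4.png")[140:300,190:410]
cv2.imwrite("pics/s4.png",cv2.resize(a,None,fx=3.4,fy=3.4,interpolation=3))
E
```

```text
clock: 5.6
eef_pos: [0.5436, 0.0801, 0.0684]
tool_rot: [0.973, 0.229, 0.0, 0.0]
ft_force: [0.3, 0.0, 1.1]
grip_width: 0.0789
clock: 5.8
eef_pos: [0.5436, 0.0801, 0.0684]
tool_rot: [0.973, 0.229, 0.001, 0.0]
ft_force: [-2.7, -0.5, 9.9]
grip_width: 0.0793
t 5.8 p [0.5436 0.0801 0.0684] q [ 0.1462  0.4803 -0.149   0.9403  0.0001  2.825 ] yaw 0.46274153254312134 F [-2.6982 -0.5017  9.8951] M [-0.052   0.6552  0.0327] w 0.07927495366601471
to go [-0.0322  0.0087 -0.066 ] tilt [ 0.0011  0.0002 -1.    ]
```

View pics/s4.png

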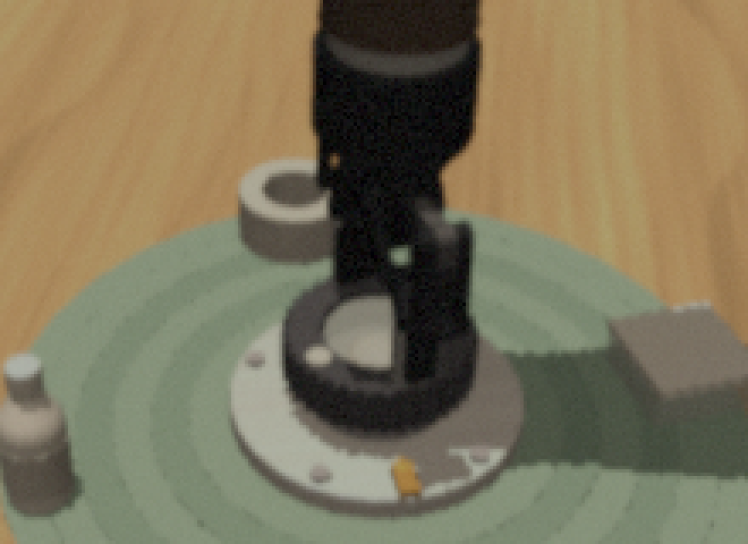

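The fingertips rest on the ring's top face: 9.9 N, with the tip height matching 60 mm. The near fingertip is on the rim at about (410, 370), outside the window. Now a short trial turn.

```bash
python3 -m handwheel '[{"dx":0,"dy":0,"dz":0,"ax":0,"ay":0,"az":-0.5},{"dx":0,"dy":0,"dz":0,"ax":0,"ay":0,"az":-1},{"dx":0,"dy":0,"dz":0,"ax":0,"ay":0,"az":-1},{"dx":0,"dy":0,"dz":0,"ax":0,"ay":0,"az":-1},{"dx":0,"dy":0,"dz":0,"ax":0,"ay":0,"az":-0.5},{"dx":0,"dy":0,"dz":0,"ax":0,"ay":0,"az":0}]'; python3 st.py .068; python3 - <<'E'
from h import *
save(bot.camera("side"),"side5.png")
a=cv2.imread("pics/side5.png")[140:300,190:410]
cv2.imwrite("pics/s5.png",cv2.resize(a,None,fx=3.4,fy=3.4,interpolation=3))
E
```

```text
clock: 6.45
eef_pos: [0.5442, 0.0806, 0.0684]
tool_rot: [0.862, 0.507, 0.001, -0.0]
ft_force: [-2.6, 0.6, 7.9]
grip_width: 0.0788
t 6.45 p [0.5442 0.0806 0.0684] q [ 0.1465  0.4806 -0.1485  0.9392  0.0011  2.2237] yaw 1.0643307008954723 F [-2.5578  0.629   7.9222] M [0.22   0.5824 0.0761] w 0.07882607358129198
to go [-0.0626 -0.0222  0.0142] tilt [ 0.0023  0.0014 -1.    ]
```

View pics/s5.png

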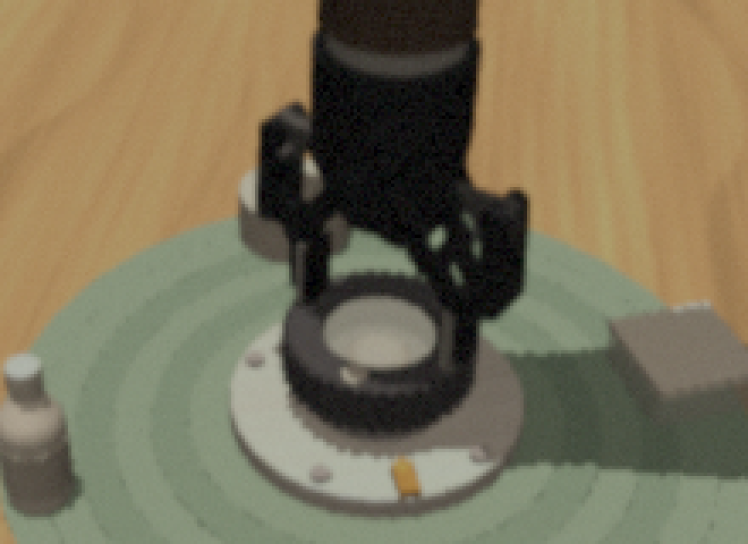

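```bash
cat > pip.py <<'E'
from h import *
import sys
C=np.array([.5435,.080]);A0=1.86
# usage: pip.py X Y in zoomed side crop (190,140,x3.4)
c=bot.camera("side")
X,Y=map(float,sys.argv[1:3])
p=ray(c,(X+.5)/3.4-.5+190,(Y+.5)/3.4-.5+140,.06)
a=np.arctan2(p[1]-C[1],p[0]-C[0]);print(p,"r",np.hypot(*(p[:2]-C)),"ring mod 2pi",(a-A0+np.pi)%(2*np.pi)-np.pi)
E
python3 pip.py 317 356;python3 pip.py 353 375
```

```text
[0.57302404 0.10828269 0.06      ] r 0.04088495525566592 ring mod 2pi -1.0960727010243887
[0.55381773 0.11967813 0.06      ] r 0.04099767951314155 ring mod 2pi -0.5436052172907475
```

```bash
python3 -m handwheel '[{"dx":0,"dy":0,"dz":0.01,"ax":0,"ay":0,"az":-0.7},{"dx":0,"dy":0,"dz":0,"ax":0,"ay":0,"az":-1},{"dx":0,"dy":0,"dz":0,"ax":0,"ay":0,"az":-1},{"dx":0,"dy":0,"dz":0,"ax":0,"ay":0,"az":-1},{"dx":0,"dy":0,"dz":0,"ax":0,"ay":0,"az":-1},{"dx":0,"dy":0,"dz":0,"ax":0,"ay":0,"az":-1},{"dx":0,"dy":0,"dz":0,"ax":0,"ay":0,"az":-1},{"dx":0,"dy":0,"dz":0,"ax":0,"ay":0,"az":-1},{"dx":0,"dy":0,"dz":0,"ax":0,"ay":0,"az":-1},{"dx":0,"dy":0,"dz":0,"ax":0,"ay":0,"az":-1},{"dx":0,"dy":0,"dz":0,"ax":0,"ay":0,"az":-1},{"dx":0,"dy":0,"dz":0,"ax":0,"ay":0,"az":-0.7}]'; python3 st.py .068; cat > snap.py <<'E'
from h import *
import sys
n=sys.argv[1]
save(bot.camera("side"),"side"+n+".png")
a=cv2.imread("pics/side"+n+".png")[140:300,190:410]
cv2.imwrite("pics/s"+n+".png",cv2.resize(a,None,fx=3.4,fy=3.4,interpolation=3))
E
python3 snap.py 6
```

```text
clock: 7.8
eef_pos: [0.5431, 0.0799, 0.0683]
tool_rot: [0.181, 0.983, -0.0, 0.0]
ft_force: [-4.6, -1.0, 13.3]
grip_width: 0.0796
t 7.8 p [0.5431 0.0799 0.0683] q [ 0.1463  0.48   -0.1497  0.9409 -0.0002  0.5103] yaw 2.7775888618333378 F [-4.6239 -1.0216 13.346 ] M [-0.2658  1.0495 -0.0834] w 0.07956080455477374
to go [-0.0042 -0.0176  0.0123] tilt [ 0.0002 -0.0001 -1.    ]
```

View pics/s6.png

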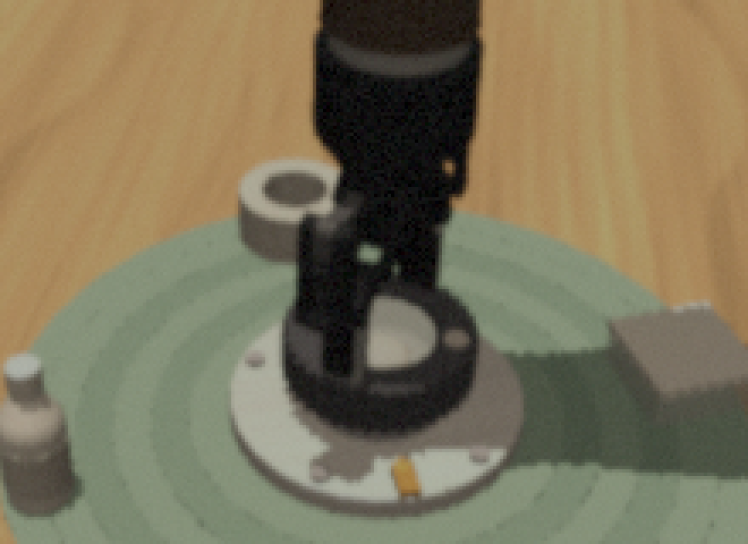

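```bash
python3 pip.py 456 338;  python3 -m handwheel '[{"dx":0,"dy":0,"dz":0,"ax":0,"ay":0,"az":-0.8},{"dx":0,"dy":0,"dz":0,"ax":0,"ay":0,"az":-1},{"dx":0,"dy":0,"dz":0,"ax":0,"ay":0,"az":-1},{"dx":0,"dy":0,"dz":0,"ax":0,"ay":0,"az":-1},{"dx":0,"dy":0,"dz":0,"ax":0,"ay":0,"az":-1},{"dx":0,"dy":0,"dz":0,"ax":0,"ay":0,"az":-1},{"dx":0,"dy":0,"dz":0,"ax":0,"ay":0,"az":-1},{"dx":0,"dy":0,"dz":0,"ax":0,"ay":0,"az":-1},{"dx":0,"dy":0,"dz":0,"ax":0,"ay":0,"az":-1},{"dx":0,"dy":0,"dz":0,"ax":0,"ay":0,"az":-1},{"dx":0,"dy":0,"dz":0,"ax":0,"ay":0,"az":-1},{"dx":0,"dy":0,"dz":0,"ax":0,"ay":0,"az":-1}]'; python3 st.py .068
```

```text
[0.50546006 0.08413038 0.06      ] r 0.038263523344486565 ring mod 2pi 1.1734361978603927
clock: 9.1
eef_pos: [0.5446, 0.0813, 0.0684]
tool_rot: [-0.647, 0.762, 0.0, 0.002]
ft_force: [-1.2, 2.9, 9.9]
grip_width: 0.0789
t 9.1 p [0.5446 0.0813 0.0684] q [ 0.1469  0.4808 -0.1483  0.9385  0.0026 -1.2608] yaw -1.733812080067621 F [-1.2227  2.8642  9.9498] M [ 0.6144  0.6966 -0.0736] w 0.07885882411974247
to go [0.0829 0.0495 0.0147] tilt [ 0.0029  0.0031 -1.    ]
```

```bash
python3 -m handwheel '[{"dx":0.04,"dy":0.03,"dz":0,"ax":0,"ay":0,"az":-0.8},{"dx":0,"dy":0,"dz":0,"ax":0,"ay":0,"az":-1},{"dx":0,"dy":0,"dz":0,"ax":0,"ay":0,"az":-1},{"dx":0,"dy":0,"dz":0,"ax":0,"ay":0,"az":-1},{"dx":0,"dy":0,"dz":0,"ax":0,"ay":0,"az":-1},{"dx":0,"dy":0,"dz":0,"ax":0,"ay":0,"az":-1},{"dx":0,"dy":0,"dz":0,"ax":0,"ay":0,"az":-1},{"dx":0,"dy":0,"dz":0,"ax":0,"ay":0,"az":-1},{"dx":0,"dy":0,"dz":0,"ax":0,"ay":0,"az":-1},{"dx":0,"dy":0,"dz":0,"ax":0,"ay":0,"az":-1},{"dx":0,"dy":0,"dz":0,"ax":0,"ay":0,"az":-0.8},{"dx":0,"dy":0,"dz":0,"ax":0,"ay":0,"az":0}]'; python3 st.py .068;python3 snap.py 7
```

```text
clock: 10.3
eef_pos: [0.5438, 0.0798, 0.0684]
tool_rot: [0.997, -0.074, 0.002, -0.001]
ft_force: [0.2, 2.0, 8.2]
grip_width: 0.0791
t 10.3 p [0.5438 0.0798 0.0684] q [ 0.1455  0.479  -0.1513  0.9368  0.0004 -2.8482] yaw -0.14792416439355624 F [0.1738 2.0012 8.2044] M [-0.0095  0.1862 -0.0026] w 0.07911392190548426
to go [-0.0314  0.0167  0.0145] tilt [ 0.0036  0.001  -1.    ]
```

View pics/s7.png

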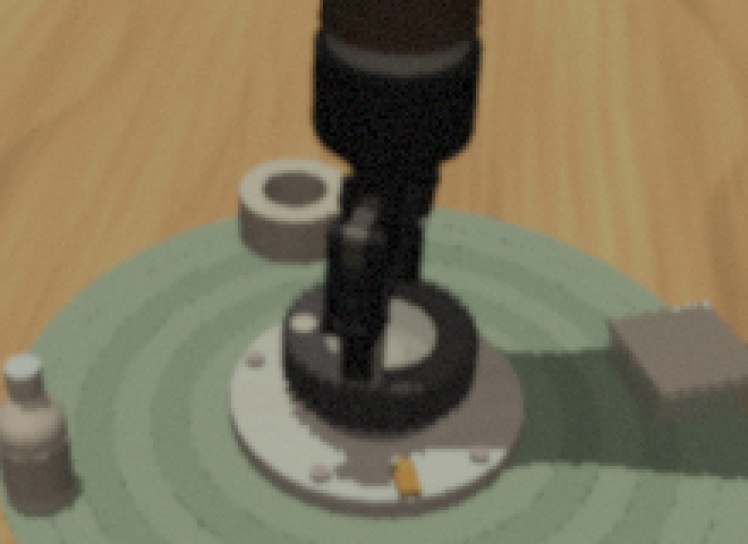

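```bash
python3 pip.py 303 322;  python3 -m handwheel '[{"dx":-0.03,"dy":0,"dz":-0.2,"ax":0,"ay":0,"az":0},{"dx":0,"dy":0,"dz":-0.2,"ax":0,"ay":0,"az":0},{"dx":0,"dy":0,"dz":0,"ax":0,"ay":0,"az":1},{"dx":0,"dy":0,"dz":0,"ax":0,"ay":0,"az":1},{"dx":0,"dy":0,"dz":0,"ax":0,"ay":0,"az":1},{"dx":0,"dy":0,"dz":0,"ax":0,"ay":0,"az":1},{"dx":0,"dy":0,"dz":0,"ax":0,"ay":0,"az":1},{"dx":0,"dy":0,"dz":0,"ax":0,"ay":0,"az":1},{"dx":0,"dy":0,"dz":0,"ax":0,"ay":0,"az":1},{"dx":0,"dy":0,"dz":0,"ax":0,"ay":0,"az":1},{"dx":0,"dy":0,"dz":0,"ax":0,"ay":0,"az":1},{"dx":0,"dy":0,"dz":0,"ax":0,"ay":0,"az":1}]';python3 -m handwheel '[{"dx":0,"dy":0,"dz":0,"ax":0,"ay":0,"az":1},{"dx":0,"dy":0,"dz":0,"ax":0,"ay":0,"az":1},{"dx":0,"dy":0,"dz":0,"ax":0,"ay":0,"az":1},{"dx":0,"dy":0,"dz":0,"ax":0,"ay":0,"az":1},{"dx":0,"dy":0,"dz":0,"ax":0,"ay":0,"az":1},{"dx":0,"dy":0,"dz":0,"ax":0,"ay":0,"az":1},{"dx":0,"dy":0,"dz":0,"ax":0,"ay":0,"az":1},{"dx":0,"dy":0,"dz":0,"ax":0,"ay":0,"az":1},{"dx":0,"dy":0,"dz":0,"ax":0,"ay":0,"az":1},{"dx":0,"dy":0,"dz":0,"ax":0,"ay":0,"az":1},{"dx":0,"dy":0,"dz":0,"ax":0,"ay":0,"az":1},{"dx":0,"dy":0,"dz":0,"ax":0,"ay":0,"az":1}]'; python3 st.py .068;python3 snap.py 8
```

```text
[0.58355847 0.08308434 0.06      ] r 0.04017703648471815 ring mod 2pi -1.7831557367490396
clock: 11.6
eef_pos: [0.5416, 0.0791, 0.0765]
tool_rot: [-0.676, 0.737, 0.0, -0.0]
ft_force: [0.4, -0.1, -0.3]
grip_width: 0.0792
clock: 12.8
eef_pos: [0.5416, 0.0792, 0.0765]
tool_rot: [0.157, 0.988, -0.0, -0.0]
ft_force: [-0.4, 0.4, -0.5]
grip_width: 0.079
t 12.8 p [0.5416 0.0792 0.0765] q [ 0.1452  0.4685 -0.1441  0.9589 -0.0001  0.4603] yaw 2.826416125105007 F [-0.3915  0.3727 -0.4566] M [ 0.0096  0.0064 -0.015 ] w 0.07900321841948452
to go [-0.05    0.031   0.3383] tilt [-0.0006 -0.0001 -1.    ]
```

View pics/s8.png

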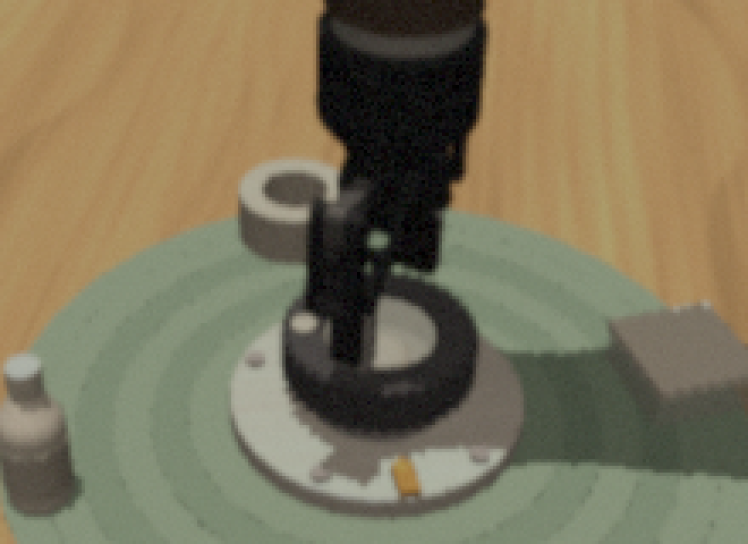

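```bash
python3 -m handwheel '[{"dx":-0.05,"dy":0.03,"dz":0,"ax":0,"ay":0,"az":0},{"dx":0,"dy":0,"dz":0,"ax":0,"ay":0,"az":1},{"dx":0,"dy":0,"dz":0,"ax":0,"ay":0,"az":1},{"dx":0,"dy":0,"dz":0,"ax":0,"ay":0,"az":1},{"dx":0,"dy":0,"dz":0,"ax":0,"ay":0,"az":1},{"dx":0,"dy":0,"dz":0,"ax":0,"ay":0,"az":1},{"dx":0,"dy":0,"dz":0,"ax":0,"ay":0,"az":1},{"dx":0,"dy":0,"dz":0,"ax":0,"ay":0,"az":1},{"dx":0,"dy":0,"dz":0,"ax":0,"ay":0,"az":1},{"dx":0,"dy":0,"dz":0,"ax":0,"ay":0,"az":1},{"dx":0,"dy":0,"dz":0,"ax":0,"ay":0,"az":1}]';python3 -m handwheel '[{"dx":0,"dy":0,"dz":0,"ax":0,"ay":0,"az":1},{"dx":0,"dy":0,"dz":0,"ax":0,"ay":0,"az":1},{"dx":0,"dy":0,"dz":0,"ax":0,"ay":0,"az":1},{"dx":0,"dy":0,"dz":0,"ax":0,"ay":0,"az":1},{"dx":0,"dy":0,"dz":0,"ax":0,"ay":0,"az":1},{"dx":0,"dy":0,"dz":0.2,"ax":0,"ay":0,"az":0.5},{"dx":0,"dy":0,"dz":0.08,"ax":0,"ay":0,"az":0},{"dx":0,"dy":0,"dz":0,"ax":0,"ay":0,"az":0}]'; python3 st.py .068
```

```text
clock: 13.95
eef_pos: [0.5432, 0.0796, 0.0765]
tool_rot: [0.787, 0.617, -0.0, -0.0]
ft_force: [0.2, 1.4, 0.0]
grip_width: 0.0793
clock: 14.75
eef_pos: [0.5429, 0.0796, 0.0691]
tool_rot: [0.968, 0.253, -0.001, -0.0]
ft_force: [1.1, 1.0, -0.2]
grip_width: 0.0786
t 14.75 p [0.5429 0.0796 0.0691] q [ 0.1455  0.4794 -0.1481  0.9443 -0.      2.7761] yaw 0.5110121120721287 F [ 1.1438  1.0454 -0.197 ] M [ 0.0325  0.0467 -0.0192] w 0.07861721434132316
to go [0.0037 0.0047 0.0458] tilt [-0.001  -0.0002 -1.    ]
```

Press by about 2 mm, then turn.

```bash
python3 -m handwheel '[{"dx":0,"dy":0,"dz":0.08,"ax":0,"ay":0,"az":0},{"dx":0,"dy":0,"dz":0,"ax":0,"ay":0,"az":0}]'; python3 -m handwheel '[{"dx":0,"dy":0,"dz":0,"ax":0,"ay":0,"az":-0.5},{"dx":0,"dy":0,"dz":0,"ax":0,"ay":0,"az":-1},{"dx":0,"dy":0,"dz":0,"ax":0,"ay":0,"az":-1},{"dx":0,"dy":0,"dz":0,"ax":0,"ay":0,"az":-1},{"dx":0,"dy":0,"dz":0,"ax":0,"ay":0,"az":-1},{"dx":0,"dy":0,"dz":0,"ax":0,"ay":0,"az":-1},{"dx":0,"dy":0,"dz":0,"ax":0,"ay":0,"az":-1},{"dx":0,"dy":0,"dz":0,"ax":0,"ay":0,"az":-1},{"dx":0,"dy":0,"dz":0,"ax":0,"ay":0,"az":-1},{"dx":0,"dy":0,"dz":0,"ax":0,"ay":0,"az":-1},{"dx":0,"dy":0,"dz":0,"ax":0,"ay":0,"az":-0.5},{"dx":0,"dy":0,"dz":0,"ax":0,"ay":0,"az":0}]'; python3 st.py .068;python3 snap.py 9
```

```text
clock: 14.95
eef_pos: [0.5434, 0.0796, 0.0684]
tool_rot: [0.968, 0.252, 0.0, 0.0]
ft_force: [-1.3, -1.0, 4.2]
grip_width: 0.0791
clock: 16.15
eef_pos: [0.5439, 0.08, 0.0684]
tool_rot: [0.536, 0.844, 0.001, 0.001]
ft_force: [0.0, 0.9, 5.3]
grip_width: 0.0793
t 16.15 p [0.5439 0.08   0.0684] q [ 0.1459  0.4803 -0.1489  0.9398  0.0004  1.2782] yaw 2.0092563462256363 F [0.008  0.8656 5.29  ] M [0.1164 0.1887 0.0041] w 0.07931147227851836
to go [-0.0038 -0.0421  0.0165] tilt [ 0.0017  0.0007 -1.    ]
```

View pics/s9.png

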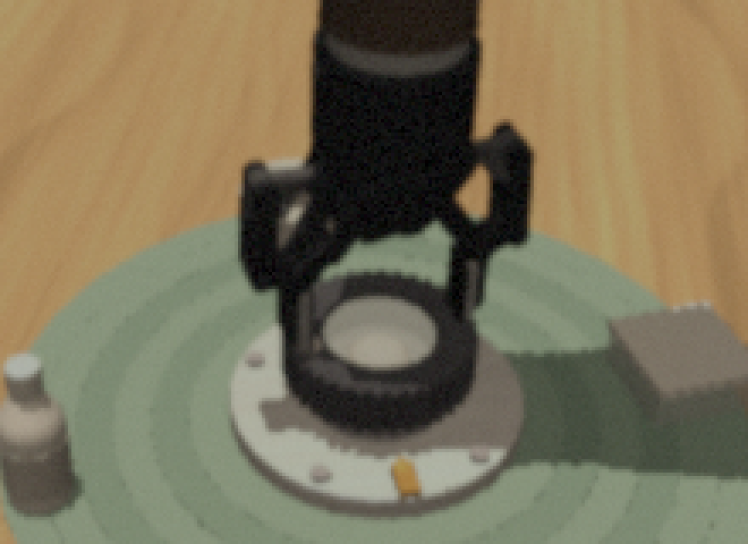

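The pip doesn't show at the front. The left finger covers its old place near (303, 322), so the ring slipped under the lighter 5 N press. I'll press harder and go on.

```bash
python3 -m handwheel '[{"dx":0,"dy":0,"dz":0.06,"ax":0,"ay":0,"az":0},{"dx":0,"dy":0,"dz":0,"ax":0,"ay":0,"az":0}]'; python3 -m handwheel '[{"dx":0,"dy":0,"dz":0,"ax":0,"ay":0,"az":-0.5},{"dx":0,"dy":0,"dz":0,"ax":0,"ay":0,"az":-1},{"dx":0,"dy":0,"dz":0,"ax":0,"ay":0,"az":-1},{"dx":0,"dy":0,"dz":0,"ax":0,"ay":0,"az":-1},{"dx":0,"dy":0,"dz":0,"ax":0,"ay":0,"az":-1},{"dx":0,"dy":0,"dz":0,"ax":0,"ay":0,"az":-0.5},{"dx":0,"dy":0,"dz":0,"ax":0,"ay":0,"az":0}]'; python3 st.py .068;python3 snap.py 10
```

```text
clock: 16.4
eef_pos: [0.544, 0.0799, 0.0683]
tool_rot: [0.537, 0.843, 0.001, 0.001]
ft_force: [-2.5, 0.4, 14.7]
grip_width: 0.079
clock: 17.1
eef_pos: [0.5439, 0.0798, 0.0683]
tool_rot: [0.19, 0.982, 0.0, 0.001]
ft_force: [-4.0, 0.8, 15.0]
grip_width: 0.0793
t 17.1 p [0.5439 0.0798 0.0683] q [ 0.1457  0.4799 -0.1499  0.9384 -0.0001  0.5287] yaw 2.758520920191369 F [-3.9519  0.7717 15.006 ] M [-0.1368  0.8974  0.0849] w 0.07929039555475129
to go [ 0.031 -0.024  0.012] tilt [ 0.0026  0.0003 -1.    ]
```

View pics/s10.png

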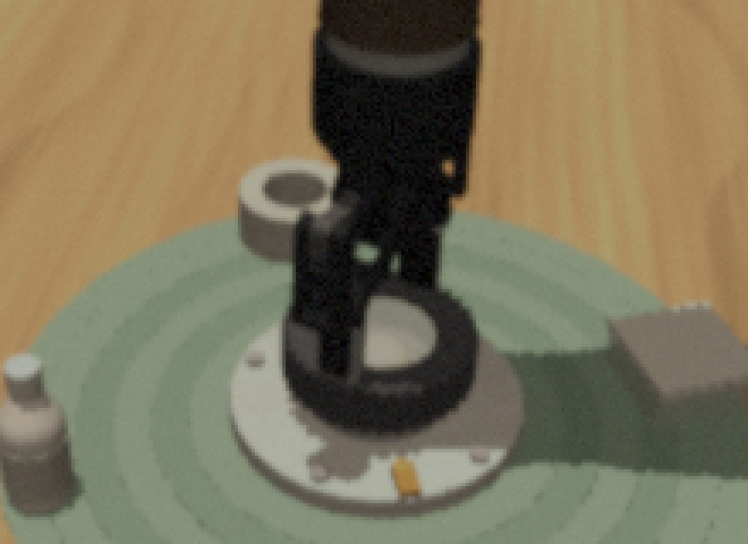

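```bash
python3 -m handwheel '[{"dx":0.02,"dy":-0.02,"dz":0,"ax":0,"ay":0,"az":-0.5},{"dx":0,"dy":0,"dz":0,"ax":0,"ay":0,"az":-1},{"dx":0,"dy":0,"dz":0,"ax":0,"ay":0,"az":-1},{"dx":0,"dy":0,"dz":0,"ax":0,"ay":0,"az":-1},{"dx":0,"dy":0,"dz":0,"ax":0,"ay":0,"az":-1},{"dx":0,"dy":0,"dz":0,"ax":0,"ay":0,"az":-1},{"dx":0,"dy":0,"dz":0,"ax":0,"ay":0,"az":-1},{"dx":0,"dy":0,"dz":0,"ax":0,"ay":0,"az":-1},{"dx":0,"dy":0,"dz":0,"ax":0,"ay":0,"az":-1},{"dx":0,"dy":0,"dz":0,"ax":0,"ay":0,"az":-1},{"dx":0,"dy":0,"dz":0,"ax":0,"ay":0,"az":-1},{"dx":0,"dy":0,"dz":0,"ax":0,"ay":0,"az":-0.5}]'; python3 st.py .068;python3 snap.py 11;python3 -m handwheel '[{"dx":0,"dy":0,"dz":0.01,"ax":0,"ay":0,"az":-0.5},{"dx":0,"dy":0,"dz":0,"ax":0,"ay":0,"az":-1},{"dx":0,"dy":0,"dz":0,"ax":0,"ay":0,"az":-1},{"dx":0,"dy":0,"dz":0,"ax":0,"ay":0,"az":-1},{"dx":0,"dy":0,"dz":0,"ax":0,"ay":0,"az":-1},{"dx":0,"dy":0,"dz":0,"ax":0,"ay":0,"az":-1},{"dx":0,"dy":0,"dz":0,"ax":0,"ay":0,"az":-1},{"dx":0,"dy":0,"dz":0,"ax":0,"ay":0,"az":-1},{"dx":0,"dy":0,"dz":0,"ax":0,"ay":0,"az":-1},{"dx":0,"dy":0,"dz":0,"ax":0,"ay":0,"az":-1},{"dx":0,"dy":0,"dz":0,"ax":0,"ay":0,"az":-0.5},{"dx":0,"dy":0,"dz":0,"ax":0,"ay":0,"az":0}]'; python3 st.py .068;python3 snap.py 12
```

```text
clock: 18.35
eef_pos: [0.5445, 0.0802, 0.0684]
tool_rot: [-0.593, 0.805, -0.0, 0.003]
ft_force: [-0.4, 2.0, 11.2]
grip_width: 0.0791
t 18.35 p [0.5445 0.0802 0.0684] q [ 0.1454  0.4792 -0.1508  0.9359  0.0015 -1.1242] yaw -1.8719694457961662 F [-0.4286  1.9726 11.2494] M [ 0.5339  0.5318 -0.0596] w 0.07914641059308915
to go [0.0427 0.0486 0.0157] tilt [ 0.0047  0.0022 -1.    ]
clock: 19.6
eef_pos: [0.5446, 0.0797, 0.0683]
tool_rot: [0.982, -0.186, 0.003, -0.001]
ft_force: [-0.3, 2.0, 11.7]
grip_width: 0.0789
t 19.6 p [0.5446 0.0797 0.0683] q [ 0.1455  0.4792 -0.151   0.9353 -0.0003 -2.6213] yaw -0.37480880835465813 F [-0.3124  2.0494 11.7333] M [-0.119   0.2803 -0.0055] w 0.07892077495565554
to go [-0.0575  0.0305  0.0126] tilt [ 0.0053  0.0004 -1.    ]
```

View pics/s11.png

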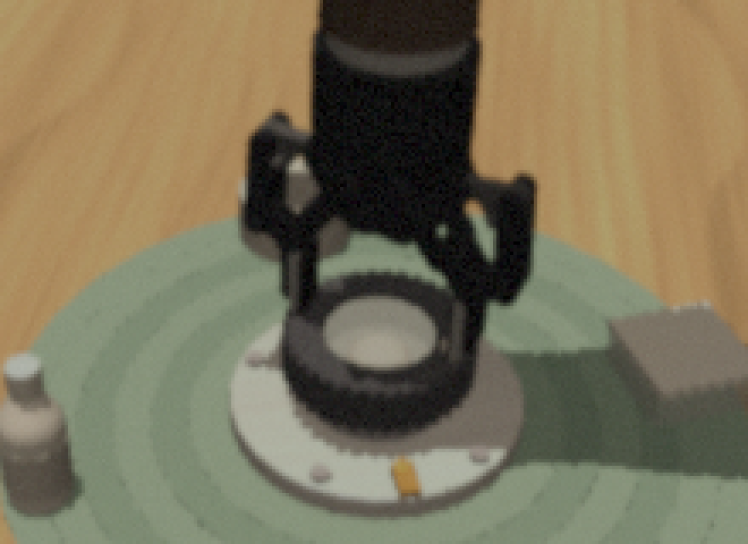

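View pics/s12.png

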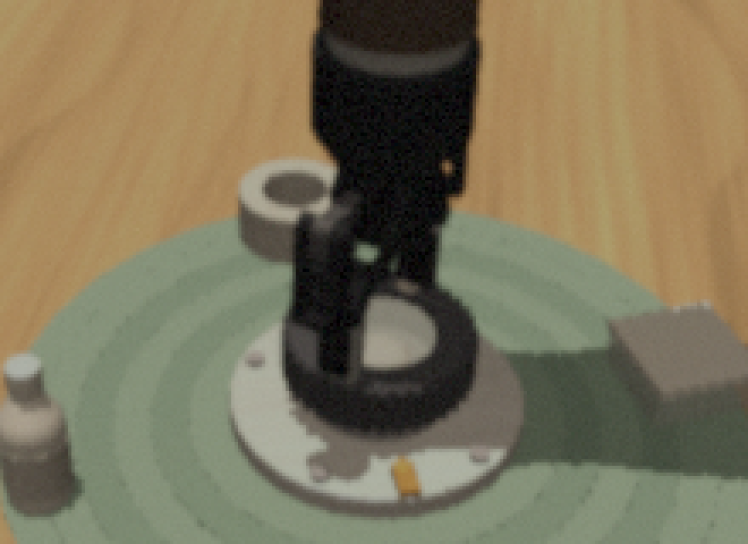

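```bash
python3 pip.py 405 286;  python3 -m handwheel '[{"dx":-0.06,"dy":0.03,"dz":-0.2,"ax":0,"ay":0,"az":0},{"dx":0,"dy":0,"dz":-0.2,"ax":0,"ay":0,"az":0},{"dx":0,"dy":0,"dz":0,"ax":0,"ay":0,"az":1},{"dx":0,"dy":0,"dz":0,"ax":0,"ay":0,"az":1},{"dx":0,"dy":0,"dz":0,"ax":0,"ay":0,"az":1},{"dx":0,"dy":0,"dz":0,"ax":0,"ay":0,"az":1},{"dx":0,"dy":0,"dz":0,"ax":0,"ay":0,"az":1},{"dx":0,"dy":0,"dz":0,"ax":0,"ay":0,"az":1},{"dx":0,"dy":0,"dz":0,"ax":0,"ay":0,"az":1},{"dx":0,"dy":0,"dz":0,"ax":0,"ay":0,"az":1},{"dx":0,"dy":0,"dz":0,"ax":0,"ay":0,"az":1},{"dx":0,"dy":0,"dz":0,"ax":0,"ay":0,"az":1}]'; python3 st.py .068;python3 snap.py 13
```

```text
[0.53434091 0.04537111 0.06      ] r 0.03581967672795812 ring mod 2pi 2.5938172686116943
clock: 20.9
eef_pos: [0.5404, 0.0789, 0.0753]
tool_rot: [-0.589, 0.808, 0.0, -0.001]
ft_force: [-0.4, -0.5, -0.2]
grip_width: 0.0789
t 20.9 p [0.5404 0.0789 0.0753] q [ 0.1451  0.4683 -0.148   0.956  -0.0003 -1.1143] yaw -1.8821978577654914 F [-0.3887 -0.4624 -0.1725] M [-0.0416  0.0238 -0.0872] w 0.07887352874466631
to go [-0.0551 -0.0933  0.2919] tilt [-0.0014 -0.0005 -1.    ]
```

View pics/s13.png

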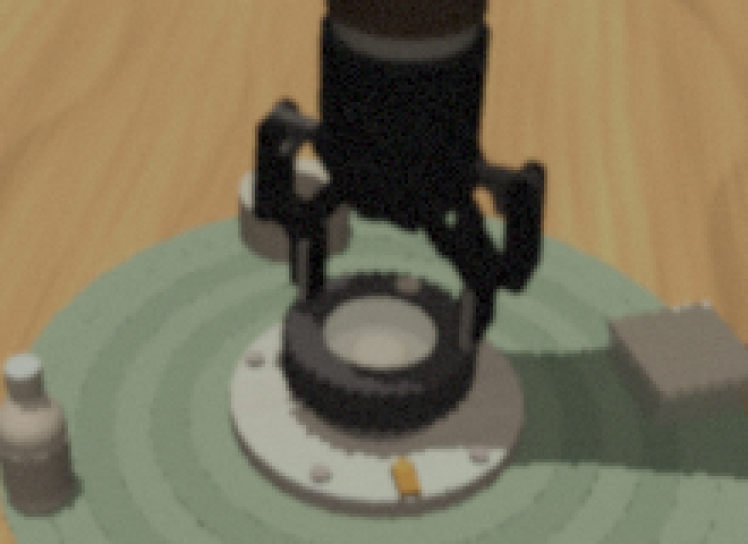

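```bash
python3 pip.py 406 283; python3 -m handwheel '[{"dx":-0.05,"dy":-0.09,"dz":0,"ax":0,"ay":0,"az":0},{"dx":0,"dy":0,"dz":0,"ax":0,"ay":0,"az":1},{"dx":0,"dy":0,"dz":0,"ax":0,"ay":0,"az":1},{"dx":0,"dy":0,"dz":0,"ax":0,"ay":0,"az":1},{"dx":0,"dy":0,"dz":0,"ax":0,"ay":0,"az":1},{"dx":0,"dy":0,"dz":0,"ax":0,"ay":0,"az":1},{"dx":0,"dy":0,"dz":0,"ax":0,"ay":0,"az":1},{"dx":0,"dy":0,"dz":0,"ax":0,"ay":0,"az":1},{"dx":0,"dy":0,"dz":0,"ax":0,"ay":0,"az":1},{"dx":0,"dy":0,"dz":0,"ax":0,"ay":0,"az":1},{"dx":0,"dy":0,"dz":0,"ax":0,"ay":0,"az":1}]';python3 -m handwheel '[{"dx":0,"dy":0,"dz":0,"ax":0,"ay":0,"az":1},{"dx":0,"dy":0,"dz":0,"ax":0,"ay":0,"az":1},{"dx":0,"dy":0,"dz":0,"ax":0,"ay":0,"az":1},{"dx":0,"dy":0,"dz":0,"ax":0,"ay":0,"az":1},{"dx":0,"dy":0,"dz":0,"ax":0,"ay":0,"az":1},{"dx":0,"dy":0,"dz":0,"ax":0,"ay":0,"az":1},{"dx":0,"dy":0,"dz":0,"ax":0,"ay":0,"az":1},{"dx":0,"dy":0,"dz":0,"ax":0,"ay":0,"az":1},{"dx":0,"dy":0,"dz":0,"ax":0,"ay":0,"az":1},{"dx":0,"dy":0,"dz":0.2,"ax":0,"ay":0,"az":0.5},{"dx":0,"dy":0,"dz":0.08,"ax":0,"ay":0,"az":0},{"dx":0,"dy":0,"dz":0,"ax":0,"ay":0,"az":0}]'; python3 st.py .068
```

```text
[0.53402192 0.04270509 0.06      ] r 0.03848044509094686 ring mod 2pi 2.6035187995314306
clock: 22.1
eef_pos: [0.5435, 0.0797, 0.0757]
tool_rot: [0.118, 0.993, -0.0, -0.0]
ft_force: [0.2, -0.1, 0.4]
grip_width: 0.0788
clock: 23.3
eef_pos: [0.5434, 0.0797, 0.0686]
tool_rot: [0.737, 0.676, -0.0, -0.0]
ft_force: [0.8, 0.0, -0.5]
grip_width: 0.0788
t 23.3 p [0.5434 0.0797 0.0686] q [ 0.1456  0.4805 -0.1479  0.9428 -0.      1.8016] yaw 1.485622105331044 F [ 0.7657  0.0459 -0.529 ] M [-0.0014 -0.0911  0.025 ] w 0.07884989530353312
to go [-0.0081 -0.0143  0.0258] tilt [-0.0004 -0.0001 -1.    ]
```

```bash
python3 -m handwheel '[{"dx":0,"dy":0,"dz":0.12,"ax":0,"ay":0,"az":0},{"dx":0,"dy":0,"dz":0,"ax":0,"ay":0,"az":0}]'; python3 -m handwheel '[{"dx":0,"dy":0,"dz":0,"ax":0,"ay":0,"az":-0.5},{"dx":0,"dy":0,"dz":0,"ax":0,"ay":0,"az":-1},{"dx":0,"dy":0,"dz":0,"ax":0,"ay":0,"az":-1},{"dx":0,"dy":0,"dz":0,"ax":0,"ay":0,"az":-1},{"dx":0,"dy":0,"dz":0,"ax":0,"ay":0,"az":-1},{"dx":0,"dy":0,"dz":0,"ax":0,"ay":0,"az":-1},{"dx":0,"dy":0,"dz":0,"ax":0,"ay":0,"az":-1},{"dx":0,"dy":0,"dz":0,"ax":0,"ay":0,"az":-1},{"dx":0,"dy":0,"dz":0,"ax":0,"ay":0,"az":-1},{"dx":0,"dy":0,"dz":0,"ax":0,"ay":0,"az":-1},{"dx":0,"dy":0,"dz":0,"ax":0,"ay":0,"az":-0.5},{"dx":0,"dy":0,"dz":0,"ax":0,"ay":0,"az":0}]'; python3 st.py .068;python3 snap.py 14
```

```text
clock: 23.5
eef_pos: [0.5436, 0.0797, 0.0683]
tool_rot: [0.737, 0.676, 0.001, 0.0]
ft_force: [-4.0, -0.5, 14.7]
grip_width: 0.0789
clock: 24.7
eef_pos: [0.5442, 0.0793, 0.0683]
tool_rot: [0.078, 0.997, -0.0, 0.001]
ft_force: [-4.8, -1.6, 13.7]
grip_width: 0.0791
t 24.7 p [0.5442 0.0793 0.0683] q [ 0.1452  0.4802 -0.1494  0.9386 -0.0011  0.3011] yaw 2.9857470623254656 F [-4.8052 -1.6499 13.707 ] M [-0.3762  0.8488  0.1157] w 0.07910537876225346
to go [0.0485 0.0013 0.0122] tilt [ 0.0027 -0.0007 -1.    ]
```

View pics/s14.png

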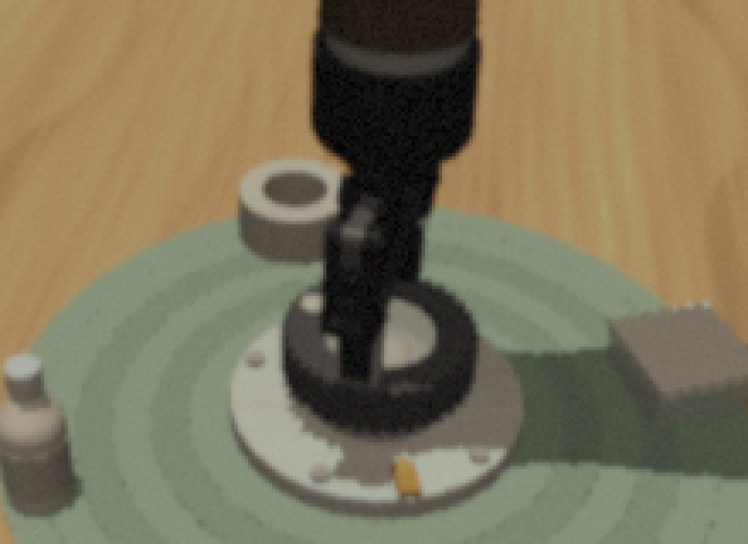

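```bash
python3 pip.py 312 302; python3 -m handwheel '[{"dx":0.03,"dy":0,"dz":0,"ax":0,"ay":0,"az":-0.5},{"dx":0,"dy":0,"dz":0,"ax":0,"ay":0,"az":-1},{"dx":0,"dy":0,"dz":0,"ax":0,"ay":0,"az":-1},{"dx":0,"dy":0,"dz":0,"ax":0,"ay":0,"az":-1},{"dx":0,"dy":0,"dz":0,"ax":0,"ay":0,"az":-1},{"dx":0,"dy":0,"dz":0,"ax":0,"ay":0,"az":-1},{"dx":0,"dy":0,"dz":0,"ax":0,"ay":0,"az":-1},{"dx":0,"dy":0,"dz":0,"ax":0,"ay":0,"az":-1},{"dx":0,"dy":0,"dz":0,"ax":0,"ay":0,"az":-1},{"dx":0,"dy":0,"dz":0,"ax":0,"ay":0,"az":-1},{"dx":0,"dy":0,"dz":0,"ax":0,"ay":0,"az":-0.5},{"dx":0,"dy":0,"dz":0,"ax":0,"ay":0,"az":0}]'; python3 st.py .068;python3 snap.py 15
```

```text
[0.58119534 0.06617567 0.06      ] r 0.0401503566274038 ring mod 2pi -2.2115081030705794
clock: 26.0
eef_pos: [0.5447, 0.0807, 0.0684]
tool_rot: [-0.623, 0.782, -0.001, 0.003]
ft_force: [-1.0, 1.3, 11.5]
grip_width: 0.0786
t 26.0 p [0.5447 0.0807 0.0684] q [ 0.1465  0.4796 -0.1501  0.9358  0.0012 -1.1983] yaw -1.7968368297265436 F [-1.0127  1.3155 11.458 ] M [ 0.3293  0.5848 -0.0337] w 0.07864123652894431
to go [0.0631 0.0568 0.0168] tilt [ 0.005  0.002 -1.   ]
```

View pics/s15.png

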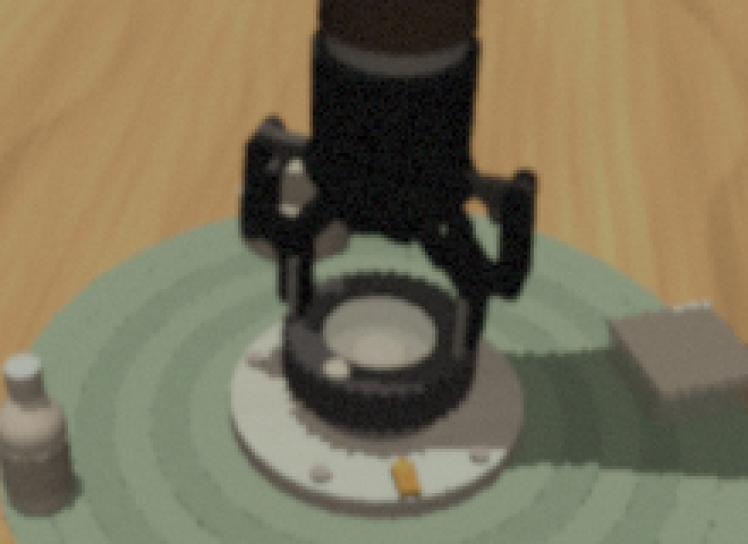

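```bash
python3 pip.py 337 369; python3 -m handwheel '[{"dx":0.03,"dy":0.02,"dz":0,"ax":0,"ay":0,"az":-0.5},{"dx":0,"dy":0,"dz":0,"ax":0,"ay":0,"az":-1},{"dx":0,"dy":0,"dz":0,"ax":0,"ay":0,"az":-1},{"dx":0,"dy":0,"dz":0,"ax":0,"ay":0,"az":-1},{"dx":0,"dy":0,"dz":0,"ax":0,"ay":0,"az":-0.7},{"dx":0,"dy":0,"dz":0,"ax":0,"ay":0,"az":-0.5},{"dx":0,"dy":0,"dz":0,"ax":0,"ay":0,"az":0},{"dx":0,"dy":0,"dz":0,"ax":0,"ay":0,"az":0},{"dx":0,"dy":0,"dz":0,"ax":0,"ay":0,"az":0}]'; python3 st.py .068;python3 snap.py 16
```

```text
[0.56206121 0.11645646 0.06      ] r 0.04090955464606572 ring mod 2pi -0.7601315311338332
clock: 27.0
eef_pos: [0.5443, 0.0802, 0.0685]
tool_rot: [0.854, -0.52, 0.002, -0.002]
ft_force: [-0.3, 1.5, 10.9]
grip_width: 0.0792
t 27.0 p [0.5443 0.0802 0.0685] q [ 0.1457  0.4783 -0.1521  0.9347  0.001  -1.903 ] yaw -1.092938152397516 F [-0.332   1.4748 10.9042] M [ 0.1704  0.4206 -0.0007] w 0.07922088277741678
to go [0.0001 0.0577 0.0199] tilt [ 0.0055  0.0019 -1.    ]
```

View pics/s16.png

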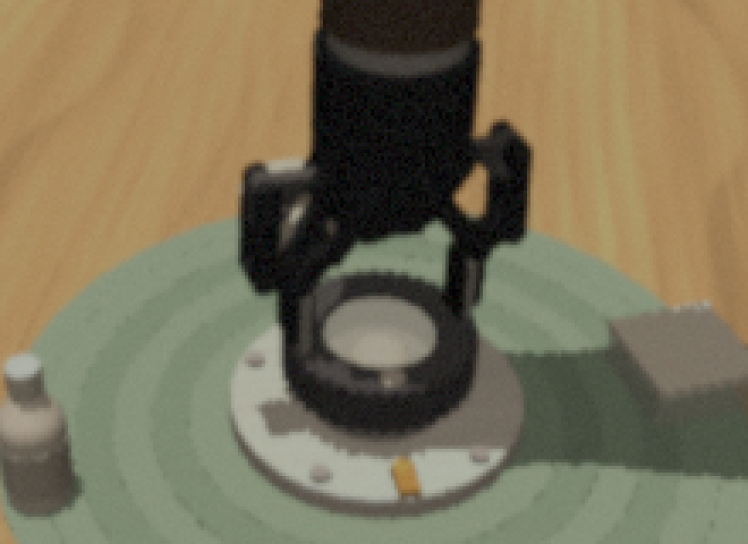

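```bash
python3 pip.py 393 378; python3 -m handwheel '[{"dx":0,"dy":0,"dz":-0.2,"ax":0,"ay":0,"az":0},{"dx":0,"dy":0,"dz":-0.8,"ax":0,"ay":0,"az":0},{"dx":0,"dy":0,"dz":-1,"ax":0,"ay":0,"az":0},{"dx":0,"dy":0,"dz":-1,"ax":0,"ay":0,"az":0},{"dx":0,"dy":0,"dz":-1,"ax":0,"ay":0,"az":0},{"dx":0,"dy":0,"dz":-1,"ax":0,"ay":0,"az":0},{"dx":0,"dy":0,"dz":0,"ax":0,"ay":0,"az":0},{"dx":0,"dy":0,"dz":0,"ax":0,"ay":0,"az":0}]'; python3 st.py .068;python3 snap.py 17
```

```text
[0.53431771 0.11896819 0.06      ] r 0.04003541064044708 ring mod 2pi -0.057789633499445436
clock: 27.9
eef_pos: [0.5421, 0.0792, 0.1909]
tool_rot: [0.854, -0.52, 0.0, -0.0]
ft_force: [0.2, 0.2, -0.9]
grip_width: 0.0792
t 27.9 p [0.5421 0.0792 0.1909] q [ 0.145   0.3658  0.0216  1.2259 -0.0001 -1.9019] yaw -1.0946057470567045 F [ 0.1514  0.1913 -0.9376] M [0.0095 0.0211 0.0202] w 0.07920458200604667
to go [ 0.0035 -0.0359  4.9163] tilt [ 0.0006  0.     -1.    ]
```

View pics/s17.png

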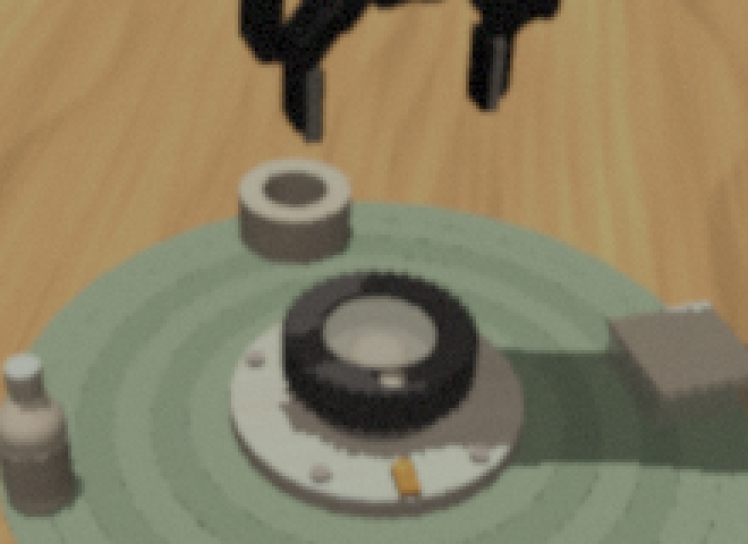

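```bash
python3 pip.py 391 379; python3 - <<'E'
from h import *
print(bot.job_done(), bot.get_obs()["clock"])
E
```

```text
[0.53521731 0.11983791 0.06      ] r 0.04068982975511079 ring mod 2pi -0.08421440468972685
the job is handed in; nothing more can be done
the job is handed in; nothing more can be done
```

The job is handed in. By my count the ring made the first meeting with the pointer plus two full turns. The hand-in gives no verdict, so this rests on my own checks.

**How it was turned:** I turned it with both open fingertips resting on the top face of the ring's rim, at about 8–15 N apart from the slip below. I twisted the hand counterclockwise about the clamp's axis in three strokes, lifting to swing back between them. The fingers did not push on the outside of the ridges, and nothing was grasped.

**Last checks:**
- **Pip:** the final side picture puts it 0.06 to 0.08 rad short of the pointer, with 0.3 allowed. I had no clear top view at the end to cross-check.
- **Hand:** it is about 13 cm above the ring, with no force beyond sensor noise.
- **Other things:** the glue bottle, findings box and tape roll look unmoved in the side picture. I did not measure their positions again.
- **Window:** the fingertips were set to stay about 10 mm outside it. There is no separate contact reading to confirm they did.
- **Time:** the clock read about 28 s of the 51 s allowed.

**What went wrong:** the second stroke slipped by about 1 rad because I pressed too lightly (about 5 N). I saw it in the picture, pressed harder and corrected the count from the pip. No stroke exceeded one full turn, so the count stays unambiguous.

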